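Fit the mixing paddle onto the kitchen machine's drive and hold it home

ROBOT

A 6-joint arm with a two-finger parallel gripper is mounted at the origin on a cart in front of the work surface, level with it; the furniture and walls round the work are solid. World frame = base frame: x ahead of the robot, y to its left, z up, the work surface at z = 0. Lengths are in mm, angles in rad, forces in N, time in s.
With the tool pointing down it reaches from about 425 to 1125 mm from the base axis. Payload 14.9 kg.
Tool frame: the origin (TCP) lies at the very end of the fingers, on their centre line; the grasp point (between the pads) lies 19 mm behind it; z points along the fingers, y is the line along which they close (so a half turn about z gives the same grasp; the last joint's range is limited). The gripper opens to 91 mm and grips with 3 to 60 N. Pads are 32 mm wide; open, the fingers measure 118 mm over their backs; the gripper's body (76 mm by 178 mm) begins 60 mm behind the grasp point.
Start: joints at [1.212, 0.379, 1.734, -0, 1.028, -0.033], TCP at [224.054, 663.187, 213.932] pointing down, gripper open.
Joint ranges: [-2.77, 2.77], [-0.74, 2.19], [0, 2.66], [-1.06, 4.2], [0.31, 2.87], [-3.08, 3.08]. Speed limits (rad/s): [1.89, 1.89, 2.39, 3.14, 3.14, 3.14].

INTERFACE

Orientations are given as a 3x3 rotation matrix whose columns are the frame's x, y, z axes.
In Python, from rig import observe, get_image, calibration, job_done gives the robot as it stands. The module is installed in compiled form; this text tells all that it offers.
- The arm moves only by the shell command python3 -m jog 'ROWS'. ROWS is JSON, a list of rows, each a list of 7 numbers: the shift along the tool's x, y, z in cm, then the turn, a rotation vector about the tool's x, y, z in rad, then the closure, from 0 (fully open) to 1 (shut). A call has exactly 5 rows; each row is the pose to reach, as a shift and turn from the pose commanded when the call began, along the tool's axes at that moment; what a row does not reach only later rows make up. A row lasts 1/8 s, in which the tool goes at most 62.5 mm and 10.7 degrees, less where a joint would pass 70% of its speed; a pose out of reach is approached as far as the arm can. A call with a gripper value outside its range is refused whole. The fingers move at their own pace and stop on an object; the grip force is fixed at half the most. Time passes only in rows, so rows that repeat a pose let the fingers close, or fill a call up. It gives the time, the measured TCP pose, the force, the opening and the grip force at its end, in the units of the state.
- observe(): the state, without advancing time (a new reading comes with each control period).
- get_image(name): name is "side" or "top" or "wrist"; returns the picture (400x640x3 uint8, blue, green, red); there is no depth.
- calibration(name): a dict with "fx", "fy", "cx", "cy" (pixels), "position" and "orientation" of the camera in the world; the wrist camera has in their place "hand_eye" (4x4, takes a point from camera to tool coordinates, whose origin is the TCP and whose axes are the flange's). Camera axes: x right, y down, z forward; pixel columns grow to the right and rows downward; lengths in mm; the calibration is good to about 2 mm. A picture is of the moment at which its call begins: read the wrist's pose just before it. calibration takes no time and is no camera call.
- job_done(): hands the job in; it is judged then, once.
The state is a dict: "time_s": time; "qpos": joint angles; "dq": joint speeds; "effort": joint torques, N m; "tcp_pos": TCP position; "eef_rot": TCP orientation; "force": force on the tool from outside, world axes, zero at the start; "ft_torque": the same for the moment, N m; "opening": opening from 0.0 (shut) to 1.0 (fully open); "gripper_force": force on a finger pad.
Only numpy, scipy, OpenCV 4.12 (cv2) and the standard library are available. Lean on these libraries where they do the work, as an engineer would, in place of code of your own. Each camera call takes 0.05 s, during which the arm holds its last target. There are 200 camera calls.

TASK

Take the flat leaf-shaped mixing paddle (not the spiral dough hook) out of the wooden rack and put its winged stem into the drive socket on top of the low round kitchen machine: turn it until the four wings mesh with the cross-shaped slot, then push it fully home against the spring pin until its collar sits flush on the hub. The pin pushes it out again, so keep gripping and pressing: finish while still holding the paddle down in place. Leave the dough hook in its hole and do not disturb the salt shaker, the avocado or the bowl.

Things in the scene. Friction and masses are not known exactly. Their poses are not given: they have to be found in the camera images.
- paddle: flat leaf-shaped steel mixing paddle, 0.13 kg, 133 mm tall, upright in one of the two rack holes, turned to any angle. Origin at the lowest tip of its stem, z up. Stem: tapered nose z 0-6 mm (4 mm dia widening to 8); four wings in a cross z 6-36 mm, 24 mm tip to tip, 5 mm thick, along its x and y; round collar 36 mm dia z 36-42 mm; neck 15 mm dia z 42-56 mm; above that the leaf.
- paddle_grip (a point): where to grip the paddle, 105 mm above its stem tip, axes as the paddle's. The leaf is 9 mm thick (along y) and up to 69 mm wide (along x), with a flat middle rib 22 mm wide from 50 to 128 mm above the stem tip. Grip it across the 9 mm thickness, fingers closing along y.
- hook: spiral steel dough hook in the other rack hole, same stem and collar, 131 mm tall, spiral 44 mm across; must stay in its hole. Origin at the tip of its stem, z up.
- rack: fixed wooden block 68 x 180 x 45 mm (x, y, z) with two vertical through holes of 28 mm diameter at y = +62 and -62 mm, in which the stems stand with the collars resting on the block's top (stem tips 9 mm above the work surface). Origin at the centre of its underside. Behind it hang wall cabinets: front 0.58 m ahead of the robot, underside 0.43 m above the worktop.
- machine: fixed low round white kitchen-machine base, 156 mm diameter, 36 mm high, with a dial on its side and three small lugs on top (to 42 mm high); in its middle stands the grey drive hub, 50 mm diameter, top at 76 mm above the work surface. Rack and machine may stand on either side of the robot. Origin at the centre of its underside.
- socket (a point): centre of the socket's round mouth in the top face of the drive hub, 76 mm above the work surface, z up; turns with the hub. Mouth 28 mm dia, 5 mm deep, the cross slot below it. The stem tip touches the spring pin 24 mm below this point; home is with the tip 36 mm below it and the collar's underside on the hub. The hub starts at any angle and turns only stiffly (0.12 N m).
- slot (a point): upper end of the cross-shaped slot, on the socket's axis 5 mm below the mouth. Its arms run along this frame's x and y axes, 8 mm wide and 28 mm tip to tip, straight down to 40 mm below the mouth. The paddle fits any of four ways round (every quarter turn).
- pin (a joint): spring pin in the middle of the socket (9 mm dia): 0 = up (its top 24 mm below the mouth), grows as it is pressed down, 0.012 m when the paddle is fully home. It pushes back with 3 N at first touch and 6 N when home.
- salt_shaker: small salt shaker, 44 mm dia, 90 mm tall, standing on the worktop between machine and rack, near the front edge; leave alone. Origin at the centre of its underside.
- avocado: avocado, 101 x 68 x 68 mm, lying on the worktop behind the gap between machine and rack; leave alone. Origin at the centre of its underside.
- mix_bowl: grey mixing bowl, 184 mm dia, 71 mm high, at the back of the worktop; leave alone. Origin at the centre of its underside.
Mind the look-alikes: they are no part of the job. What is shaped like the paddle but blue is not meant.

How it is judged:
By the outcome, as a careful person would: the job done as asked, in the order asked, and still so for the second after the job is handed in, while the arm keeps its last pose, push and grip.
It also fails if it takes over 46 s, if anything falls off the work surface, if the arm or the gripper's body presses on something with over 40 N, if the wrist force passes 120 N, or if a joint passes its speed limit or range.

## Working session

There is one attempt and no reset: what is moved stays moved. The work goes in short steps, Python scripts to look and compute and a shell command to move; the robot and the scene stay as the last step left them, time stands still between calls to the robot, and variables do not carry over. Pictures are saved under pics/ and viewed, at most 10 in all, crops included, and the job is handed in when it is done.

```bash
mkdir -p pics; python3 - <<'E'
from rig import *
import cv2,numpy as np
o=observe();print(o['time_s'],o['tcp_pos'],np.round(o['eef_rot'],3),o['opening'])
for n in("side","top","wrist"):
    c=calibration(n);print(n,c);cv2.imwrite(f"pics/{n}0.png",get_image(n))
E
```

```text
0.0 [223.91251386 662.78961702 213.28460584] [[-0.947  0.32  -0.   ]
 [ 0.32   0.947 -0.001]
 [ 0.    -0.001 -1.   ]] 1.0012261874383896
side {'fx': 366.74142068388585, 'fy': 366.74142068388585, 'cx': 322.14968353025284, 'cy': 199.7124814959224, 'position': array([ -44.28401586, -673.76231694,  576.16963569]), 'orientation': array([[ 0.72249861, -0.33843657,  0.60287349],
       [-0.6912529 , -0.33740251,  0.63900623],
       [-0.01285205, -0.87841917, -0.47771811]])}
top {'fx': 454.3130446946401, 'fy': 454.3130446946401, 'cx': 315.64011589461063, 'cy': 200.39519034504212, 'position': array([ 294.52914434,  -14.89731641, 1410.81407058]), 'orientation': array([[-0.00597534, -0.980577  ,  0.19604345],
       [-0.99992151,  0.00370006, -0.01197021],
       [ 0.01101234, -0.19609959, -0.98052215]])}
wrist {'fx': 292.9525363196619, 'fy': 292.9525363196619, 'cx': 320.1674997941591, 'cy': 202.12099339019164, 'hand_eye': array([[ 1.74223658e-04, -9.69476664e-01, -2.45183540e-01,
         6.80539119e+01],
       [ 9.99999115e-01,  4.92218030e-04, -1.23568813e-03,
         6.54404920e-01],
       [ 1.31865457e-03, -2.45183108e-01,  9.69475892e-01,
        -1.71099052e+02],
       [ 0.00000000e+00,  0.00000000e+00,  0.00000000e+00,
         1.00000000e+00]])}
```

View pics/top0.png

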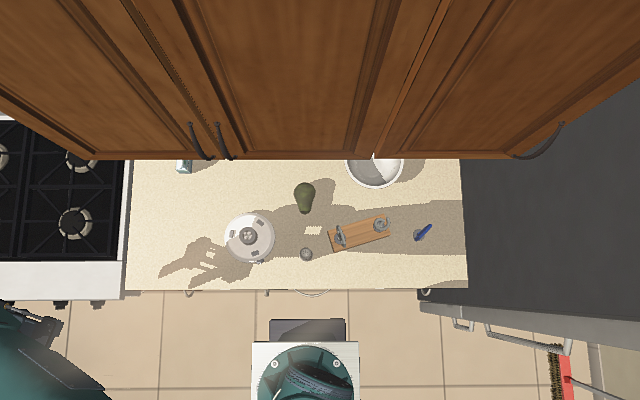

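View pics/side0.png

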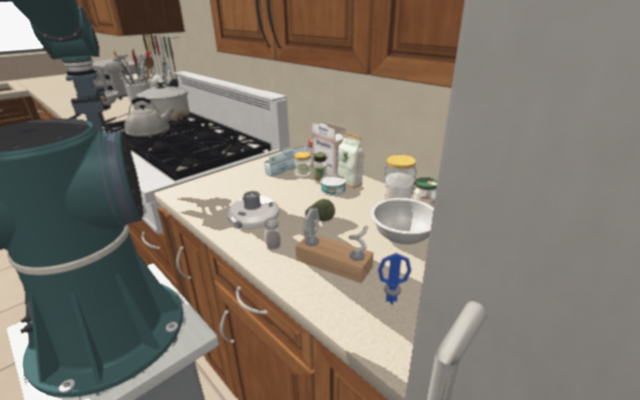

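The top view shows the machine hub near (248,237), the shaker near (306,254) and the rack near (359,233). The paddle is at the rack's left end (~340,236), the hook at its right end (~380,225), and the blue look-alike at (423,232).

```bash
cat > h.py <<'E'
from rig import *
import cv2,numpy as np
def ray(n,u,v,o=None):
    c=calibration(n)
    d=np.array([(u-c['cx'])/c['fx'],(v-c['cy'])/c['fy'],1.])
    if n=='wrist':
        H=c['hand_eye'];R=np.array(o['eef_rot']);return np.array(o['tcp_pos'])+R@H[:3,3],R@H[:3,:3]@d
    return np.array(c['position']),np.array(c['orientation'])@d
def at(n,u,v,z,o=None):
    p,d=ray(n,u,v,o);return np.round(p+d*(z-p[2])/d[2],1)
def proj(n,P,o=None):
    c=calibration(n)
    if n=='wrist':
        H=c['hand_eye'];R=np.array(o['eef_rot']);p=np.array(o['tcp_pos'])+R@H[:3,3];M=R@H[:3,:3]
    else: p=np.array(c['position']);M=np.array(c['orientation'])
    q=M.T@(np.array(P,float)-p);return np.round([c['fx']*q[0]/q[2]+c['cx'],c['fy']*q[1]/q[2]+c['cy']],1)
def rel(Rc,p0,P,R):
    "row shift(cm), rotvec from commanded pose"
    from scipy.spatial.transform import Rotation as S
    return np.round(Rc.T@(np.array(P)-p0)/10,2),np.round(S.from_matrix(Rc.T@R).as_rotvec(),3)
E
python3 - <<'E'
from h import *
for k,u,v,z in [("hub",248,237,76),("mach",248,238,36),("paddletop",340,236,142),("hook",380,225,120),("shaker",306,254,80),("rackc",359,233,45),("blue",423,232,60),("avo",305,196,34)]: print(k,at("top",u,v,z))
a=cv2.imread("pics/top0.png")[190:280,220:440]
cv2.imwrite("pics/c1.png",cv2.resize(a,None,fx=3.6,fy=3.6,interpolation=cv2.INTER_CUBIC))
E
```

```text
hub [452.3 168.6  76. ]
mach [453.9 174.   36. ]
paddletop [446.1 -98.1 142. ]
hook [ 479.9 -215.   120. ]
shaker [401.2  -2.1  80. ]
rackc [ 466.5 -162.2   45. ]
blue [ 466.7 -352.8   60. ]
avo [583.8   1.2  34. ]
```

View pics/c1.png

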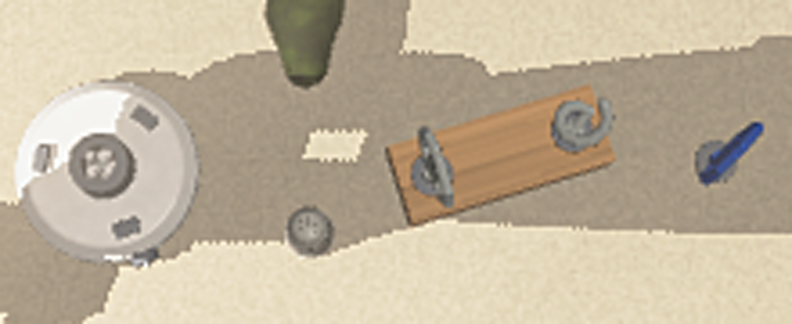

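Crop: leaf runs from about (338,226) to (344,245.5) full-frame, i.e. along world (0.95,0.32). I'll go above the paddle with a waypoint.

```bash
python3 - <<'E'
from h import *
for z in(60,95,130): print(at("top",337.8,226,z),at("top",344.4,245.5,z))
print("collar",at("top",340,237.8,51))
f=lambda x,y:at("top",220+x/3.6,190+y/3.6,45)
C=[f(*p) for p in((388,148),(590,85),(614,158),(412,224))];print(C)
c=sum(C)/4; d=(C[1]+C[2]-C[0]-C[3]);d/=np.linalg.norm(d);print("holes",c-62*d,c+62*d)
o=observe();R=np.array(o['eef_rot'])
def Y(a):a=np.radians(a);return np.array([[-np.sin(a),np.cos(a),0],[np.cos(a),np.sin(a),0],[0,0,-1]]).T
print(rel(R,o['tcp_pos'],[440,300,240],Y(108)))
E
```

```text
[486.  -97.4  60. ] [ 427.4 -116.1   60. ]
[481.1 -95.3  95. ] [ 424.  -113.5   95. ]
[476.1 -93.1 130. ] [ 420.5 -110.9  130. ]
collar [ 451.5 -104.    51. ]
[array([472.7, -67.7,  45. ]), array([ 525.7, -239.7,   45. ]), array([ 463.4, -257.7,   45. ]), array([408.9, -87. ,  45. ])]
holes [ 449.11807242 -103.86724109   45.        ] [ 486.23192758 -222.18275891   45.        ]
(array([-32.08, -27.47,  -2.63]), array([-0.001, -0.   , -0.64 ]))
```

```bash
python3 -m jog '[[-32,-27.5,-2.6,0,0,-0.64],[-32,-27.5,-2.6,0,0,-0.64],[-32,-27.5,-2.6,0,0,-0.64],[-32,-27.5,-2.6,0,0,-0.64],[-32,-27.5,-2.6,0,0,-0.64]]'; python3 - <<'E'
from h import *
o=observe();R=np.array(o['eef_rot'])
def Y(a):a=np.radians(a);return np.array([[-np.sin(a),np.cos(a),0],[np.cos(a),np.sin(a),0],[0,0,-1]]).T
print(o['qpos'],rel(R,o['tcp_pos'],[445,200,240],Y(108)),rel(R,o['tcp_pos'],[450,-104,240],Y(108)))
E
```

```text
[ 1.21170946e+00  3.79263491e-01  1.73463744e+00  2.86888612e-05
  1.02854106e+00 -3.33141814e-02] (array([-35.76, -36.78,  -2.62]), array([-0.001, -0.   , -0.64 ])) (array([-45.96, -65.42,  -2.6 ]), array([-0.001, -0.   , -0.64 ]))validation failed for argument at $[0]...
```

I left out the closure column; adding it.

```bash
cat >> h.py <<'E'
def Y(a):a=np.radians(a);return np.array([[-np.sin(a),np.cos(a),0],[np.cos(a),np.sin(a),0],[0,0,-1]]).T
def go(P,a):
    o=observe();R=np.array(o['eef_rot'])
    print(round(o['time_s'],2),np.round(o['tcp_pos'],1),'yaw',round(np.degrees(np.arctan2(R[1,1],R[0,1])),1),'q6',round(o['qpos'][5],2),rel(R,o['tcp_pos'],P,Y(a)))
E
python3 -m jog '[[-32,-27.5,-2.6,0,0,-0.64,0],[-32,-27.5,-2.6,0,0,-0.64,0],[-32,-27.5,-2.6,0,0,-0.64,0],[-32,-27.5,-2.6,0,0,-0.64,0],[-32,-27.5,-2.6,0,0,-0.64,0]]'; python3 -c "
from h import *
go([445,150,240],108);go([450,-104,240],108)"
```

```text
time_s: 0.78
tcp_pos: [383.4, 393.7, 233.3]
eef_rot: [[-0.951, -0.31, 0.0], [-0.31, 0.951, 0.0], [-0.0, 0.0, -1.0]]
force: [1.6, 0.4, -0.1]
opening: 1.003
gripper_force: 0.0
0.78 [383.4 393.7 233.3] yaw 108.1 q6 -1.13 (array([  1.71, -25.08,  -0.68]), array([0.   , 0.   , 0.002]))
0.78 [383.4 393.7 233.3] yaw 108.1 q6 -1.13 (array([  9.12, -49.38,  -0.68]), array([0.   , 0.   , 0.002]))
```

```bash
python3 -m jog '[[9,-49.4,-0.7,0,0,0,0],[9,-49.4,-0.7,0,0,0,0],[9,-49.4,-0.7,0,0,0,0],[9,-49.4,-0.7,0,0,0,0],[9,-49.4,-0.7,0,0,0,0]]'; python3 -c "
from h import *
cv2.imwrite('pics/w_m.png',get_image('wrist'))
go([450,-104,240],108)"
```

```text
time_s: 1.4
tcp_pos: [424.3, 84.0, 237.6]
eef_rot: [[-0.951, -0.309, 0.001], [-0.309, 0.951, 0.0], [-0.001, -0.0, -1.0]]
force: [1.4, 0.6, 0.3]
opening: 1.004
gripper_force: 0.0
1.45 [424.8  78.6 237.6] yaw 107.9 q6 -1.75 (array([  3.2 , -18.16,  -0.21]), array([-0.002, -0.   , -0.003]))
```

```bash
python3 -m jog '[[3.2,-18.2,-0.2,0,0,0,0],[3.2,-18.2,-0.2,0,0,0,0],[3.2,-18.2,-0.2,0,0,0,0],[3.2,-18.2,-0.2,0,0,0,0],[3.2,-18.2,-0.2,0,0,0,0]]'; python3 -c "
from h import *
go([450,-104,240],108)
o=observe();im=get_image('wrist');cv2.imwrite('pics/w1.png',im)
np.savez('pics/w1.npz',p=o['tcp_pos'],R=o['eef_rot'])
for p in ([450,-104,142],[450,-104,51]): print(proj('wrist',p,o))"
```

```text
time_s: 2.08
tcp_pos: [450.0, -96.8, 239.2]
eef_rot: [[-0.951, -0.308, -0.001], [-0.308, 0.951, 0.0], [0.0, 0.0, -1.0]]
force: [-0.9, -0.1, -0.4]
opening: 0.998
gripper_force: 0.0
2.08 [450.  -96.8 239.2] yaw 108.0 q6 -2.15 (array([ 0.22, -0.68, -0.08]), array([ 0.   , -0.   , -0.001]))
[313.1 200.1]
[314.9 182.7]
```

View pics/w1.png

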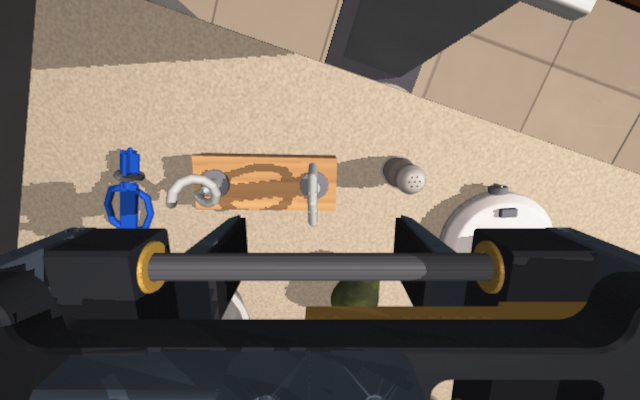

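The wrist view shows the paddle edge-on: leaf from (312,163) to (313,224), collar at about (314,184). The hook is at (208,185). Zooming for position and angle.

```bash
python3 -c "
from h import *
a=cv2.imread('pics/w1.png')[145:235,265:365]
cv2.imwrite('pics/c2.png',cv2.resize(a,None,fx=6,fy=6,interpolation=cv2.INTER_CUBIC))"
```

```text
(no output)
```

View pics/c2.png

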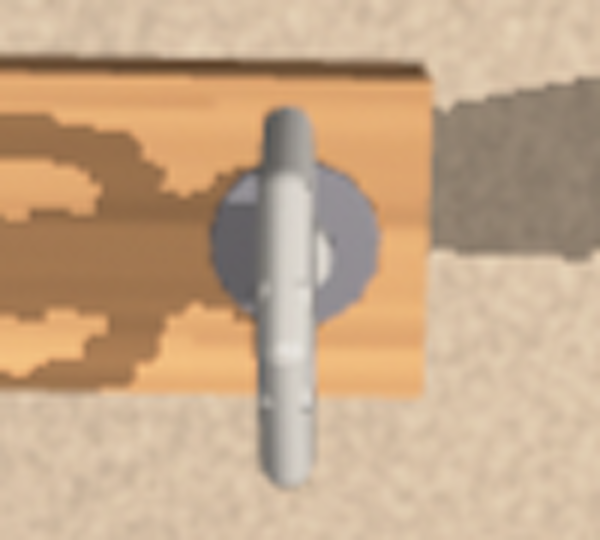

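```bash
python3 -c "
from h import *
d=np.load('pics/w1.npz');o=dict(tcp_pos=d['p'],eef_rot=d['R'])
print('collar',at('wrist',314.3,185.5,51,o));
for u,v in((313.1,165),(312.8,224.5)):print('leaf',at('wrist',u,v,100,o))
for z in (130,142):print(at('wrist',312.9,200,z,o))
go([450,-104,97],108)"
```

```text
collar [ 453.5 -103.6   51. ]
leaf [ 423.6 -113.4  100. ]
leaf [486.9 -93.7 100. ]
[ 452.8 -103.6  130. ]
[ 450.  -104.2  142. ]
2.12 [450.  -96.3 239.2] yaw 108.0 q6 -2.15 (array([ 0.23, -0.74, 14.22]), array([ 0.   , -0.   ,  0.001]))
```

```bash
python3 -m jog '[[-0.05,-0.8,4,0,0,0,0],[-0.05,-0.8,9,0,0,0,0],[-0.05,-0.8,14.4,0,0,0,0],[-0.05,-0.8,14.4,0,0,0,0],[-0.05,-0.8,14.4,0,0,0,0]]' && python3 -m jog '[[0,0,0,0,0,0,0.5],[0,0,0,0,0,0,1],[0,0,0,0,0,0,1],[0,0,0,0,0,0,1],[0,0,0,0,0,0,1]]'
```

```text
time_s: 2.75
tcp_pos: [454.2, -104.0, 97.1]
eef_rot: [[-0.951, -0.31, 0.001], [-0.31, 0.951, -0.0], [-0.001, -0.001, -1.0]]
force: [0.4, -0.7, 0.9]
opening: 0.997
gripper_force: 0.0
time_s: 3.38
tcp_pos: [453.2, -104.6, 95.5]
eef_rot: [[-0.951, -0.309, -0.0], [-0.309, 0.951, -0.0], [0.0, 0.0, -1.0]]
force: [-0.3, -0.2, 0.2]
opening: 0.482
gripper_force: 0.0
```

```bash
python3 -m jog '[[0,0,0,0,0,0,1],[0,0,0,0,0,0,1],[0,0,0,0,0,0,1],[0,0,0,0,0,0,1],[0,0,0,0,0,0,1]]';python3 -m jog '[[0,0,0,0,0,0,1],[0,0,0,0,0,0,1],[0,0,-1,0,0,0,1],[0,0,-2,0,0,0,1],[0,0,-4,0,0,0,1]]'
```

```text
time_s: 4.0
tcp_pos: [453.1, -104.5, 95.4]
eef_rot: [[-0.951, -0.309, -0.0], [-0.309, 0.951, 0.0], [0.0, 0.0, -1.0]]
force: [-0.1, 0.3, -1.2]
opening: 0.096
gripper_force: 30.0
time_s: 4.62
tcp_pos: [453.0, -104.5, 136.2]
eef_rot: [[-0.951, -0.309, -0.001], [-0.309, 0.951, 0.0], [0.0, 0.0, -1.0]]
force: [-0.4, -0.8, -0.6]
opening: 0.096
gripper_force: 30.0
```

```bash
python3 -m jog '[[0,0,-4,0,0,0,1],[-2,4,-7,0,0,0.1,1],[-4.7,10,-7,0,0,0.25,1],[-7.5,15.9,-7,0,0,0.31,1],[-7.5,15.9,-7,0,0,0.31,1]]'; python3 - <<'E'
from h import *
o=observe();im=get_image('wrist');cv2.imwrite('pics/w2.png',im)
np.savez('pics/w2.npz',p=o['tcp_pos'],R=o['eef_rot'])
u,v=proj('wrist',[452,169,76],o);print(u,v,np.round(o['tcp_pos'],1))
c=im[int(v)-60:int(v)+60,int(u)-80:int(u)+80];cv2.imwrite('pics/c3.png',cv2.resize(c,None,fx=5,fy=5,interpolation=cv2.INTER_CUBIC))
print(int(u)-80,int(v)-60,c.shape)
t=get_image('top');cv2.imwrite('pics/t2.png',t)
E
```

```text
time_s: 5.25
tcp_pos: [475.7, 72.8, 206.5]
eef_rot: [[-1.0, -0.007, 0.001], [-0.007, 1.0, 0.0], [-0.001, 0.0, -1.0]]
force: [0.5, -1.4, -0.6]
opening: 0.093
gripper_force: 30.0
413.2 172.8 [475.7  72.8 206.5]
333 112 (120, 160, 3)
```

View pics/c3.png

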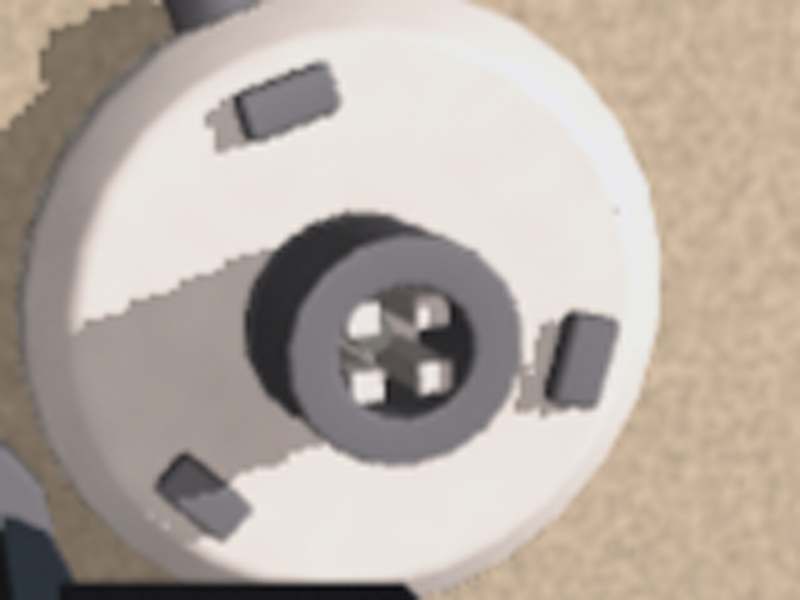

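The crop shows the hub centred near (405,350), which is (414,182) in the full frame. The cross slot between four light blocks is turned about 5° counter-clockwise. I'll rectify to z=71 and fit.

```bash
python3 - <<'E'
from h import *
d=np.load('pics/w2.npz');o=dict(tcp_pos=d['p'],eef_rot=d['R'])
print('hub',at('wrist',414,182,76,o), 'mouth',at('wrist',333+407/5,112+351.5/5,76,o))
im=cv2.imread('pics/w2.png').astype(np.float32).min(2)
c0=at('wrist',414,182,76,o)[:2]
s=.25;n=np.arange(-20,20.01,s);X,Yg=np.meshgrid(c0[0]+n,c0[1]+n,indexing='ij')
def warp(z):
    m=np.array([[proj('wrist',[a,b,z],o) for a,b in zip(r,q)] for r,q in zip(X,Yg)],np.float32)
    return cv2.remap(im,m[...,0],m[...,1],cv2.INTER_LINEAR)
W=warp(71.)
B=np.clip((W-120)/100,0,1)
best=[]
for cx in np.arange(-5,5.1,.5):
  for cy in np.arange(-5,5.1,.5):
    for a in np.arange(-45,45,1.):
      r=np.radians(a);dx=X-c0[0]-cx;dy=Yg-c0[1]-cy
      p=dx*np.cos(r)+dy*np.sin(r);q=-dx*np.sin(r)+dy*np.cos(r)
      M=(abs(p)>4)&(abs(q)>4)&(p*p+q*q<12.5**2); Z=((abs(p)<4)|(abs(q)<4))&(p*p+q*q<12.5**2)
      best.append((B[M].mean()-B[Z].mean(),cx+c0[0],cy+c0[1],a))
best.sort(reverse=True);print(np.round(best[:8],2))
E
```

```text
hub [461.7 170.6  76. ] mouth [462.  171.1  76. ]Traceback (most recent call last):
  File "<stdin>", line 10, in <module>
  File "<stdin>", line 8, in warp
  File "h.py", line 12, in proj
    c=calibration(n)
ValueError: time passes only in moves, steps and waits
```

```bash
sed -i 's/^import cv2.*/&\n_c={n:calibration(n) for n in ("side","top","wrist")}\ncalibration=lambda n:_c[n]/' h.py; cat > fit.py <<'E'
from h import *
def fit(f,u,v):
    d=np.load(f'pics/{f}.npz');o=dict(tcp_pos=d['p'],eef_rot=d['R'])
    im=cv2.imread(f'pics/{f}.png').astype(np.float32).min(2)
    c0=at('wrist',u,v,76,o)[:2];print('hub',c0)
    n=np.arange(-18,18.01,.5);X,Yg=np.meshgrid(c0[0]+n,c0[1]+n,indexing='ij')
    m=np.array([[proj('wrist',[a,b,71.],o) for a,b in zip(r,q)] for r,q in zip(X,Yg)],np.float32)
    B=np.clip((cv2.remap(im,m[...,0],m[...,1],cv2.INTER_LINEAR)-120)/100,0,1)
    best=[]
    for cx in np.arange(-4,4.1,.5):
      for cy in np.arange(-4,4.1,.5):
        for a in np.arange(-45,45,1.):
          r=np.radians(a);dx=X-c0[0]-cx;dy=Yg-c0[1]-cy
          p=dx*np.cos(r)+dy*np.sin(r);q=-dx*np.sin(r)+dy*np.cos(r);k=p*p+q*q<12.5**2
          M=(abs(p)>4)&(abs(q)>4)&k;Z=~((abs(p)>4)&(abs(q)>4))&k
          best.append((B[M].mean()-B[Z].mean(),cx+c0[0],cy+c0[1],a))
    best.sort(reverse=True);print(np.round(best[:6],2))
E
python3 - <<'E'
from fit import *
fit('w2',414,182)
print(at('top',248,235.8,76),at('top',249.9,237.9,15))
go([462,120,206],90)
E
```

```text
hub [461.7 170.6]
[[  0.6  461.7  170.6    9.  ]
 [  0.6  461.7  170.6    8.  ]
 [  0.6  462.2  170.6    8.  ]
 [  0.59 462.2  170.6    9.  ]
 [  0.59 461.7  170.6    7.  ]
 [  0.59 461.7  170.6    6.  ]]
[455.8 168.7  76. ] [456.7 171.1  15. ]
5.35 [475.4  70.6 206. ] yaw 90.4 q6 -1.48 (array([ 1.31,  4.95, -0.  ]), array([-0.   ,  0.001,  0.007]))
```

```bash
python3 -m jog '[[-0.2,2.5,0,0,0,-0.13,1],[-0.45,4.9,0,0,0,-0.13,1],[-0.45,4.9,0,0,0,-0.13,1],[-0.45,4.9,0,0,0,-0.13,1],[-0.45,4.9,0,0,0,-0.13,1]]'; python3 - <<'E'
from h import *
o=observe();im=get_image('wrist');cv2.imwrite('pics/w3.png',im)
np.savez('pics/w3.npz',p=o['tcp_pos'],R=o['eef_rot'])
print(proj('wrist',[461.7,170.6,76],o),proj('wrist',np.array(o['tcp_pos'])-[0,0,44],o))
c=im[115:235,270:430];cv2.imwrite('pics/c4.png',cv2.resize(c,None,fx=5,fy=5,interpolation=cv2.INTER_CUBIC))
E
```

```text
time_s: 5.98
tcp_pos: [479.6, 117.8, 205.5]
eef_rot: [[-0.991, -0.133, -0.0], [-0.133, 0.991, -0.0], [0.0, -0.0, -1.0]]
force: [-0.1, -0.1, -1.3]
opening: 0.095
gripper_force: 30.0
[372.7 184.7] [320.1 219.3]
```

View pics/c4.png

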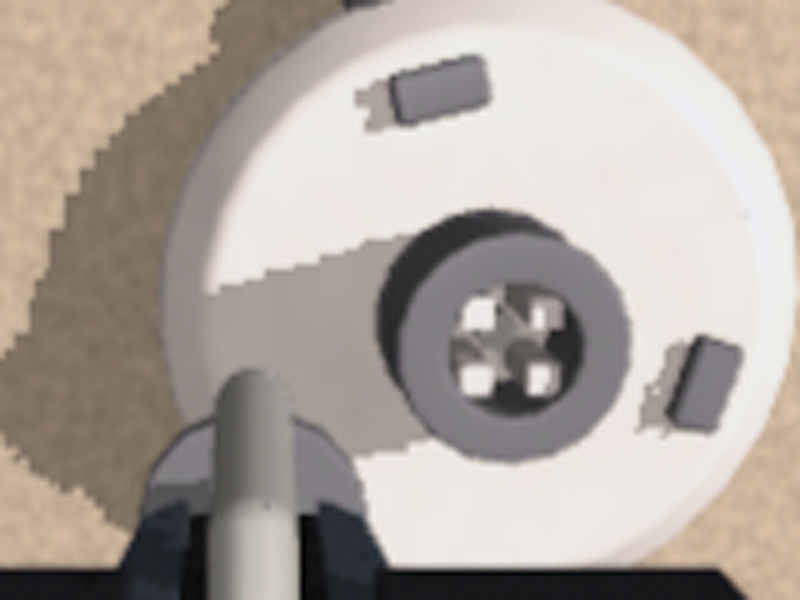

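Collar in hand is centred near (320.6,220) full-frame, where the TCP projects, so the grip is centred. The hub is at (373.1,184.7), matching the earlier estimate. Refitting the slot.

```bash
python3 - <<'E'
from fit import *
fit('w3',373.1,184.7)
go([461.8,171,206],98);go([461.8,171,172],98)
E
```

```text
hub [461.6 171. ]
[[  0.61 462.1  170.5    8.  ]
 [  0.61 461.6  170.5    8.  ]
 [  0.61 461.6  170.5    9.  ]
 [  0.61 462.1  170.5    9.  ]
 [  0.6  462.1  170.5    7.  ]
 [  0.6  462.1  170.5    6.  ]]
6.03 [479.7 118.  205.5] yaw 97.6 q6 -1.51 (array([ 1.07,  5.49, -0.05]), array([-0.   ,  0.   , -0.006]))
6.03 [479.7 118.  205.5] yaw 97.6 q6 -1.51 (array([1.07, 5.49, 3.35]), array([-0.   ,  0.   , -0.006]))
```

```bash
python3 -m jog '[[1.1,5.5,0,0,0,0,1],[1.1,5.5,0,0,0,0,1],[1.1,5.5,2,0,0,0,1],[1.1,5.5,3.7,0,0,0,1],[1.1,5.5,3.7,0,0,0,1]]'; python3 - <<'E'
from h import *
im=get_image('side');o=observe();u,v=proj('side',[461.8,171,76]);print(u,v)
c=im[int(v)-45:int(v)+30,int(u)-50:int(u)+50];cv2.imwrite('pics/s3.png',cv2.resize(c,None,fx=7,fy=7,interpolation=cv2.INTER_CUBIC))
go([461.4,170.9,152],98)
E
```

```text
time_s: 6.65
tcp_pos: [460.7, 171.1, 167.2]
eef_rot: [[-0.991, -0.133, -0.003], [-0.133, 0.991, -0.001], [0.003, -0.001, -1.0]]
force: [0.0, 1.0, -0.4]
opening: 0.092
gripper_force: 30.0
250.5 194.0
6.7 [461.3 171.4 168.1] yaw 97.7 q6 -1.4 (array([-0.01, -0.05,  1.61]), array([-0.   , -0.001, -0.006]))
```

View pics/s3.png

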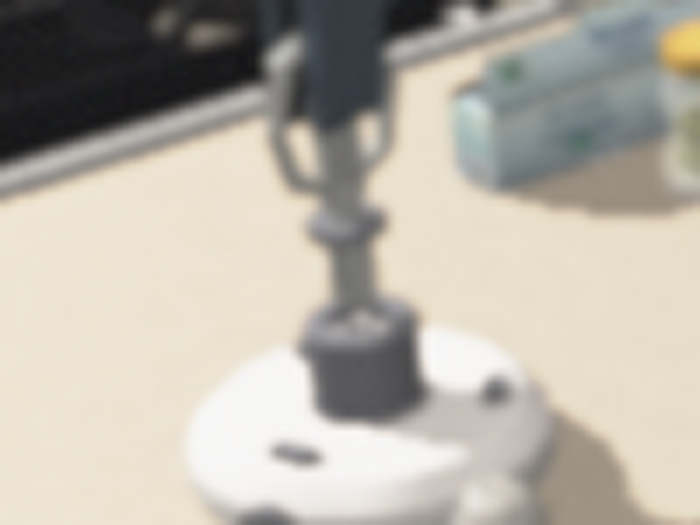

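Side view: the stem tip hangs just over the mouth of the hub, axis centred within about 1–2 mm, collar level. Descending gently.

```bash
python3 -m jog '[[0,-0.05,0.6,0,0,-0.006,1],[0,-0.05,1.2,0,0,-0.006,1],[0,-0.05,1.6,0,0,-0.006,1],[0,-0.05,1.9,0,0,-0.006,1],[0,-0.05,1.9,0,0,-0.006,1]]'; python3 -c "
from h import *
o=observe();print(o['force'],o['ft_torque']);go([461.4,170.9,140],98)"
```

```text
time_s: 7.32
tcp_pos: [461.4, 171.4, 149.3]
eef_rot: [[-0.99, -0.14, -0.0], [-0.14, 0.99, -0.0], [0.0, -0.0, -1.0]]
force: [0.1, 0.3, -0.4]
opening: 0.101
gripper_force: 30.0
[ 0.14115718  0.33987859 -0.39575302] [0.04536702 0.00531647 0.00347199]
7.33 [461.4 171.4 149.3] yaw 98.0 q6 -1.4 (array([ 0.01, -0.05,  0.93]), array([-0.   , -0.   ,  0.001]))
```

```bash
python3 -m jog '[[0,0,0.3,0,0,0,1],[0,0,0.6,0,0,0,1],[0,0,0.9,0,0,0,1],[0,0,1.0,0,0,0,1],[0,0,1.0,0,0,0,1]]'; python3 -c "
from h import *
o=observe();print(o['force'],o['ft_torque']);go([461.4,170.9,127],98)"
```

```text
time_s: 7.95
tcp_pos: [461.5, 171.4, 139.4]
eef_rot: [[-0.99, -0.14, -0.0], [-0.14, 0.99, -0.0], [0.0, -0.0, -1.0]]
force: [-0.2, 0.0, -1.6]
opening: 0.103
gripper_force: 30.0
[-0.19604944  0.02639438 -1.62275338] [ 0.03345353  0.00879364 -0.03518333]
7.95 [461.5 171.4 139.4] yaw 98.0 q6 -1.4 (array([ 0.01, -0.05,  1.24]), array([-0.   , -0.   ,  0.001]))
```

```bash
python3 -m jog '[[0,0,0.3,0,0,0,1],[0,0,0.6,0,0,0,1],[0,0,0.9,0,0,0,1],[0,0,1.2,0,0,0,1],[0,0,1.2,0,0,0,1]]'
```

```text
time_s: 8.57
tcp_pos: [461.7, 171.5, 127.4]
eef_rot: [[-0.99, -0.14, 0.0], [-0.14, 0.99, 0.0], [-0.0, 0.0, -1.0]]
force: [1.2, 0.4, 5.1]
opening: 0.093
gripper_force: 30.0
```

```bash
python3 -m jog '[[0,0,0.05,0,0,0,1],[0,0,0.1,0,0,0,1],[0,0,0.1,0,0,0,1],[0,0,0.1,0,0,0,1],[0,0,0.1,0,0,0,1]]';  python3 -m jog '[[0,0,0.03,0,0,0,1],[0,0,0.05,0,0,0,1],[0,0,0.05,0,0,0,1],[0,0,0.05,0,0,0,1],[0,0,0.05,0,0,0,1]]'
```

```text
time_s: 9.2
tcp_pos: [461.7, 171.4, 126.6]
eef_rot: [[-0.99, -0.14, 0.0], [-0.14, 0.99, 0.0], [-0.0, 0.0, -1.0]]
force: [1.2, -0.4, 3.8]
opening: 0.097
gripper_force: 30.0
time_s: 9.82
tcp_pos: [461.7, 171.5, 126.3]
eef_rot: [[-0.99, -0.14, 0.0], [-0.14, 0.99, 0.0], [-0.0, 0.0, -1.0]]
force: [-0.8, -1.1, 11.6]
opening: 0.1
gripper_force: 30.0
```

```bash
python3 -m jog '[[0,0,0.02,0,0,0,1],[0,0,0.04,0,0,0,1],[0,0,0.04,0,0,0,1],[0,0,0.04,0,0,0,1],[0,0,0.04,0,0,0,1]]'; python3 - <<'E'
from h import *
im=get_image('side');u,v=250,194
c=im[v-45:v+30,u-50:u+50];cv2.imwrite('pics/s4.png',cv2.resize(c,None,fx=7,fy=7,interpolation=cv2.INTER_CUBIC))
print(observe()['force'])
E
```

```text
time_s: 10.45
tcp_pos: [461.8, 171.5, 126.3]
eef_rot: [[-0.99, -0.14, 0.0], [-0.14, 0.99, 0.0], [-0.0, -0.0, -1.0]]
force: [-3.4, -1.1, 18.2]
opening: 0.094
gripper_force: 30.0
[-4.19071174 -1.55047909 18.46263648]
```

View pics/s4.png

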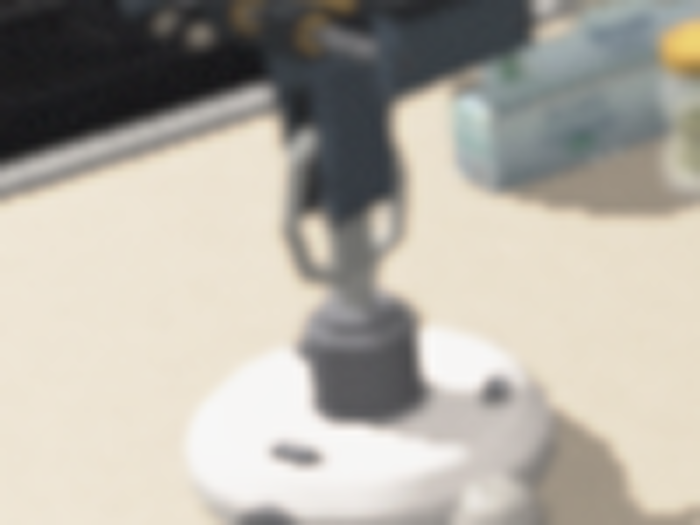

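The collar sits flush on the hub at about (362,325) in the crop. The push holds at 18 N with the TCP at 126.3, the expected home depth. Handing in.

```bash
python3 -c "
from rig import *
print(job_done())"
```

```text
the job is handed in; nothing more can be done
None
```

The paddle is meshed in the drive socket with its collar flush on the hub, and the job was handed in at about 10.5 s with the gripper still holding it down at about 18 N. The hook stayed in its hole, and the shaker, avocado and bowl were not touched.

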